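# Dig the microscope spanner out of the accessory bin

## Robot

A 7-joint arm with a two-finger parallel gripper is mounted at the origin on the work surface. World frame = base frame: x ahead of the robot, y to its left, z up, the work surface at z = 0. Lengths are in m, angles in degrees, forces in N, time in s.
With the tool pointing down it reaches from about 0.4 to 0.925 m from the base axis. Payload 5.6 kg.
Tool frame: the origin (TCP) lies on the mounting face of the last link; the fingertips stand 173 mm ahead of it and the grasp point (between the pads) lies 155 mm ahead of it; z points along the fingers, y is the direction in which the jaws open and shut (so a half turn about z gives the same grasp; the last joint's range is limited). The gripper opens to 85 mm and grips with 20 to 120 N. Pads are 22 mm wide; open, the fingers measure 114 mm over their backs; the gripper's body (76 mm by 85 mm) begins 54 mm behind the grasp point. The pads swing forward as they close: fully open they stand 13 mm farther back than shut.
Start: joints at [63.484, 26.786, -0.665, 91.828, 0.344, 61.387, -3.226], TCP at [0.265, -0.594, 0.405] pointing down, gripper open.
Joint ranges: [-144.91, 144.91], [-17.63, 115.5], [-89.93, 88.59], [15.96, 139.68], [-74.01, 254.01], [8.47, 105.57], [-167.45, 167.45]. Speed limits (degrees/s): [147.25, 147.25, 180, 180, 180, 180, 180].

## Interface

Orientations are given as a 3x3 rotation matrix whose columns are the frame's x, y, z axes.
In Python, from plant import ctrl gives the robot as it stands.
- The arm moves only by the tool play_rows, never from a script. Its argument "series" is a list of rows, each a list of 5 numbers: the opening, from -1 (shut) to 1 (fully open), then the shift along the world's x, y, z in cm, then the turn about the world's z in rad. In form: [[fingers, dx, dy, dz, turn], ...]. A call has 1 to 8 rows; each row is the pose to reach, as a shift and turn from the pose measured when the call began; what a row does not reach only later rows make up. A row lasts 1/8 s, in which the tool goes at most 62.5 mm and 10.7 degrees, less where a joint would pass 70% of its speed; a pose out of reach is approached as far as the arm can. A call with a gripper value outside its range is refused whole. The fingers move at their own pace and stop on an object; "newtons" is the grip in N (left out, the last holds). Time passes only in rows, so rows that repeat a pose let the fingers close. It gives the time, the measured TCP pose, the force and the opening at its end, in the units of the state.
- ctrl.get_state(): the state, without advancing time (a new reading comes with each control period).
- ctrl.grab_frame(name): name is "scene" or "top"; returns a dict with "img" (384x512x3 uint8, blue, green, red), "camera_matrix" (3x3 intrinsics, pixels), "k1" (the pictures are not rectified: a ray, as slopes to the right and down, at radius r is drawn at 1 + k1 r^2 times it, then the intrinsics apply), "extrinsics" (4x4, takes a point from world to camera coordinates). Camera axes: x right, y up, looking along -z (the intrinsics and any distortion apply to the point x, -y, -z); pixel columns grow to the right and rows downward; lengths in m; the calibration is good to about 2 mm. A picture is of the moment at which its call begins. There is no depth.
- ctrl.close_job(): hands the job in, once; it reports no verdict.
The state is a dict: "t": time; "joint_pos": joint angles; "joint_velocities": joint speeds; "joint_efforts": joint torques, N m; "tcp_pos": TCP position; "orientation": TCP orientation; "contact_force": force on the tool from outside, world axes, zero at the start; "torque": the same for the moment, N m; "grip_width": finger opening in m.
Only numpy, scipy, OpenCV 4.12 (cv2) and the standard library are available. Lean on these libraries where they do the work, as an engineer would, in place of code of your own. Each camera call takes 0.05 s, during which the arm holds its last target.

## Task

The steel spanner for the microscope is buried in the metal accessory bin: first take the filter slider, the red slide box and the black lens case off it and set them side by side, the same way up and flat on the floor of the white tray. Then lift the spanner out and lay it flat in the notches of the cradle, its jaw over the red end, and let go. Put things down rather than dropping them, leave the two blue slide mailers in the bin, and do not disturb the vial in the tray or the other things on the table.

Things in the scene. Friction and masses are not known exactly. Their poses are not given: they have to be found in the camera images.
- bin: fixed open metal bin, 220 (its x) x 200 (its y) x 50 high, walls and floor 4 thick, blue mark on its -x wall. Origin: centre of its underside; inner floor at z = 4. Bin, tray and cradle exchange places (left, middle, right) from start to start. The spanner lies on its floor between the two mailers, about along its x; the slide box and lens case lie across spanner and mailers, one at x about -37 and one at +37 (either way round), with the filter slider on top of both.
- tray: fixed white shallow tray, 220 (its x) x 230 (its y) x 15 high, walls and floor 4 thick. Origin: centre of its underside; inner floor at z = 4. It is empty but for the vial, which stands in its -x part (tray x -85 to -60).
- cradle: fixed plastic rest for the spanner: blue base 150 (its x) x 60 (its y) x 8 high with two upright saddles, 10 thick along x, at x = -35 (grey) and x = +35 (red: the end for the jaw). Each saddle has a notch 30 wide in y, centred on y = 0, open upwards; notch floor at z = 31, top of the saddles at z = 43. Between the saddles all is free above the base, 60 along x. Origin: centre of its underside. Laid in the notches the spanner's origin is at x about 0, y 0, z 31 of this frame.
- spanner: flat steel spanner, 163 long, 12 thick: a bar 16 wide from x = -80 to +45 (yellow grip from x = -80 to -25), then a forked jaw 40 wide from x = +45 to +83. Its x axis points to the jaw, z up. Origin: under the bar at its centre of mass. About 140 g.
- spanner_jaw (a point): point in the spanner's jaw, 65 along its x from its origin, at mid thickness
- slide_box: red box with a white patch on top, 32 (its x) x 112 (its y) x 30 high, about 110 g; origin: centre of its underside; starts 16 above the bin's underside.
- lens_case: black case with a grey seam, 36 (its x) x 112 (its y) x 30 high, about 130 g; origin: centre of its underside; starts 16 above the bin's underside.
- filter_slider: brass-coloured flat bar with three coloured round filters, 122 (its x) x 36 (its y) x 12 thick, about 90 g; origin: centre of its underside; starts 46 above the bin's underside, on top of the box and the case.
- mailer_a: flat blue slide mailer, 130 (its x) x 42 (its y) x 12 high, loose on the bin floor at bin y about +58; origin: centre of its underside. Stays in the bin.
- mailer_b: like mailer_a, at bin y about -58. Stays in the bin.
- vial: small amber glass jar with a white cap, diameter 32, height 58, standing loose in the tray; origin: centre of its underside. Leave alone.
- petri_dish: clear shallow dish, diameter 90, height 16, on the left of the table; origin at the centre of its underside. Leave alone.
- cleaner_bottle: white bottle with blue cap, diameter 60, height 140, at the back of the table; origin at the centre of its underside. Leave alone.
- screwdriver: orange-handled screwdriver, 180 long, lying at the back of the table; origin near its middle on the table. Leave alone.
- stain_jar: open glass jar, diameter 64, height 75, at the back of the table; origin at the centre of its underside. Leave alone.
There are look-alikes about, which are no part of the job. What is shaped like the lens_case but green is not meant.

How it is judged:
By the outcome, as a careful person would: the job done as asked, in the order asked, and still so for the second after the job is handed in, with the robot touching nothing.
It also fails if it takes over 72 s, if anything falls off the work surface, if the arm or the gripper's body presses on something with over 40 N, if the wrist force passes 120 N, or if a joint passes its speed limit or range.

## Working session

There is one attempt and no reset: what is moved stays moved. The work goes in short steps, Python scripts to look and compute and a tool call to move; the robot and the scene stay as the last step left them, time stands still between calls to the robot, and variables do not carry over. Pictures are saved under pics/ and viewed, and the job is handed in when it is done.

Besides the shell and the picture viewer there is one more tool, called after "Call:" as name(argument=value, ...), one argument or row to a line, values as JSON. play_rows: Moves the arm, as the interface text tells. Its arguments: {"type":"object","properties":{"series":{"type":"array","items":{"type":"array","items":{"type":"number"}}},"newtons":{"type":"number"}},"required":["series"]}

```bash
ls; mkdir -p pics; python3 - <<'E'
from plant import ctrl
import cv2,numpy as np
s=ctrl.get_state()
print({k:np.round(v,3).tolist() for k,v in s.items()})
for n in("scene","top"):
    f=ctrl.grab_frame(n); cv2.imwrite(f"pics/{n}0.png",f["img"])
    np.savez(f"{n}0.npz",**{k:np.array(v) for k,v in f.items()})
    print(n,np.round(f["camera_matrix"],2).tolist(),f["k1"],np.round(f["extrinsics"],4).tolist())
E
```

```text
pics
{'t': 0.0, 'joint_pos': [63.482, 26.837, -0.665, 91.88, 0.344, 61.386, -3.226], 'joint_velocities': [-0.009, 0.064, 0.072, 0.068, 0.041, -0.025, -0.014], 'joint_efforts': [-0.001, -53.238, 0.022, -25.13, 0.012, 0.008, 0.0], 'tcp_pos': [0.265, -0.593, 0.404], 'orientation': [[0.913, 0.408, -0.001], [0.408, -0.913, 0.002], [-0.0, -0.002, -1.0]], 'contact_force': [-0.148, -0.315, 0.197], 'torque': [-0.001, -0.05, 0.052], 'grip_width': 0.085}
scene [[488.38, 0.0, 245.8], [0.0, 488.38, 191.26], [0.0, 0.0, 1.0]] -0.08567275595828563 [[0.5426, 0.84, 0.0013, -0.3257], [-0.6056, 0.3901, 0.6936, 0.2628], [0.5821, -0.3771, 0.7203, -1.7596], [0.0, 0.0, 0.0, 1.0]]
top [[362.5, 0.0, 254.0], [0.0, 362.5, 192.52], [0.0, 0.0, 1.0]] 0.010815723325506685 [[-0.0088, -0.9999, -0.009, 0.0731], [0.9935, -0.0098, 0.1135, -0.5226], [-0.1136, -0.0079, 0.9935, -1.0923], [0.0, 0.0, 0.0, 1.0]]
```

View pics/scene0.png

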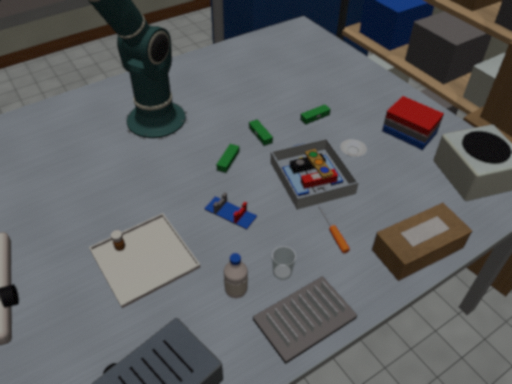

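View pics/top0.png

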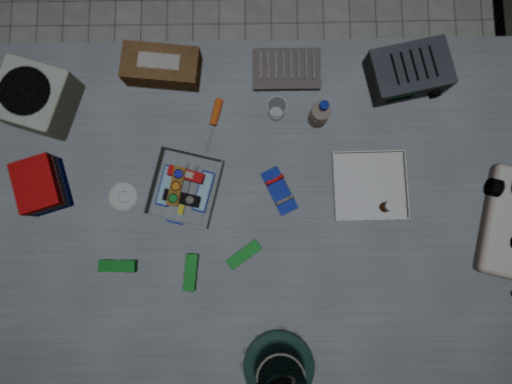

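```bash
cat > h.py <<'E'
import numpy as np, cv2
def load(n): return dict(np.load(n+".npz"))
def grab(n,tag):
    from plant import ctrl
    f=ctrl.grab_frame(n); cv2.imwrite(f"pics/{n}{tag}.png",f["img"]); f={k:np.array(v) for k,v in f.items()}
    np.savez(f"{n}{tag}.npz",**f); return f
def dist(f): return np.array([float(f["k1"]),0,0,0,0])
def proj(f,P):
    P=np.atleast_2d(P).astype(float);E=f["extrinsics"];c=P@E[:3,:3].T+E[:3,3]
    c=c*[1,-1,-1]
    return cv2.projectPoints(c,np.zeros(3),np.zeros(3),f["camera_matrix"],dist(f))[0][:,0]
def rays(f,uv):
    uv=np.atleast_2d(uv).astype(float)
    n=cv2.undistortPoints(uv[:,None],f["camera_matrix"],dist(f))[:,0]
    d=np.c_[n[:,0],-n[:,1],-np.ones(len(n))];E=f["extrinsics"];R=E[:3,:3]
    return -R.T@E[:3,3], d@R
def onz(f,uv,z):
    o,d=rays(f,uv); return o+d*((z-o[2])/d[:,2])[:,None]
def crop(f,x0,y0,x1,y1,s,name):
    cv2.imwrite(name,cv2.resize(f["img"][y0:y1,x0:x1],None,fx=s,fy=s,interpolation=cv2.INTER_CUBIC))
def rect(f,mask,z):
    cs,_=cv2.findContours(mask.astype(np.uint8),cv2.RETR_EXTERNAL,cv2.CHAIN_APPROX_NONE)
    out=[]
    for c in sorted(cs,key=cv2.contourArea,reverse=True)[:5]:
        if cv2.contourArea(c)<15: continue
        P=onz(f,c[:,0],z)[:,:2]*1000
        r=cv2.minAreaRect(P.astype(np.float32)); out.append((np.round(c[:,0].mean(0)),r))
    return out
E
python3 - <<'E'
from h import *
f=load("top0"); crop(f,135,140,235,235,6,"pics/tbin.png"); crop(f,250,155,310,225,8,"pics/tcr.png");crop(f,325,140,420,230,6,"pics/ttr.png")
f=load("scene0"); crop(f,265,135,365,210,7,"pics/sbin.png")
E
```

```text
(no output)
```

View pics/tbin.png

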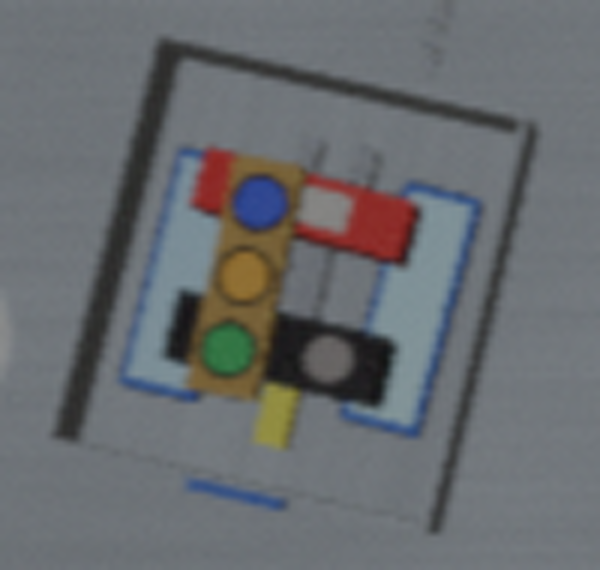

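View pics/sbin.png

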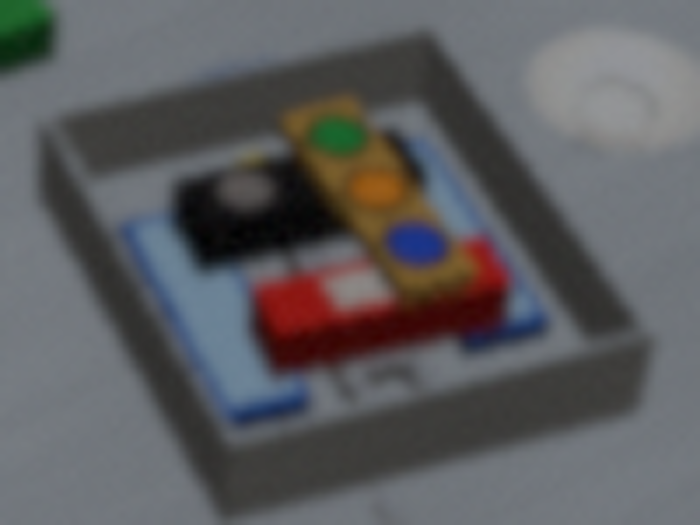

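View pics/tcr.png

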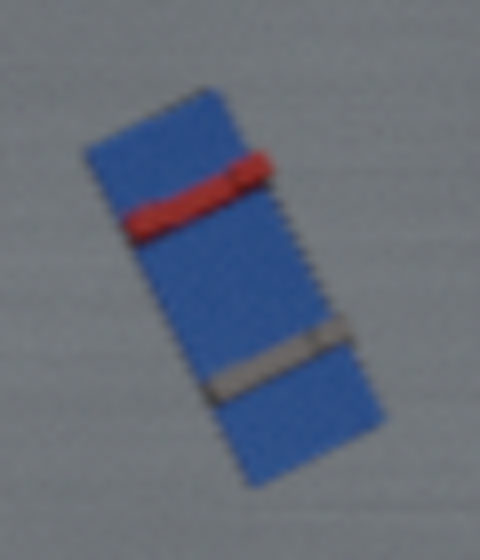

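View pics/ttr.png

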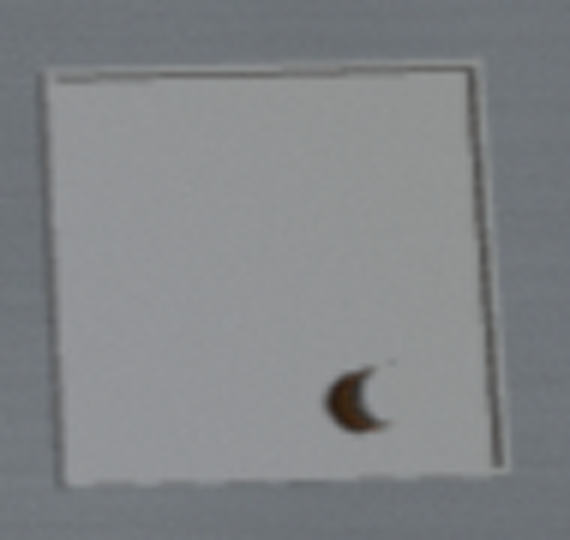

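Top view: the red slide box is at about (183,175), with the red crate at (40,185) as its look-alike. The black lens case is at about (182,198), with three green look-alikes at (117,266), (190,272) and (244,254). The brass slider is at (176,187), and it crosses both the box and the case. The yellow grip shows at (181,210). The jaw lies at the far, red-box end at (190,168). The cradle is at (279,190) and its red saddle is at the far end. The tray is at (370,186) with the vial at (386,207). The crops confirm these choices.

```bash
python3 - <<'E'
from h import *
f=load("top0"); img=f["img"]; hsv=cv2.cvtColor(img,cv2.COLOR_BGR2HSV)
def P(n,pts,z): 
    p=onz(f,pts,z)*1000; print(n,np.round(p[:,:2],1).tolist()); return p[:,:2]
def sub(m,x0,y0,x1,y1):
    k=np.zeros(m.shape,bool);k[y0:y1,x0:x1]=1;return m&k
H,S,V=[hsv[...,i].astype(int) for i in range(3)]
def show(n,m,z):
    for c,r in rect(f,m,z)[:2]: print(n,c,np.round(r[0],1),np.round(r[1],1),round(r[2],1))
box=(135,140,235,235)
print("px brass",img[205//1-5,172],hsv[180,172], hsv[204,169])
brass=(H>10)&(H<25)&(S>80)&(V>60)
# slider: union hull of brass+filters
show("brass",sub(brass,*box),.058)
red=((H<6)|(H>172))&(S>120)
show("red",sub(red,160,160,210,186),.046)
blk=(V<50); show("blk",sub(blk,160,185,203,210),.046)
yel=(H>24)&(H<35)&(S>90)&(V>80); show("yel",sub(yel,170,203,190,220),.016)
blu=(H>100)&(H<125)&(S>120); show("cradle",sub(blu,250,155,310,225),.008)
show("binmark",sub(blu,160,218,190,230),.03)
show("redsad",sub(red,255,165,295,190),.043)
for n,z in(("binTop",.05),):
    # corners from crop /6 +(135,140)
    P(n,np.array([[165,45],[530,128],[437,530],[65,437]])/6+[135,140],z)
P("tray",np.array([[46,68],[478,65],[508,470],[66,484]])/6+[325,140],.015)
P("slidercorn",np.array([[230,155],[305,170],[258,397],[187,387]])/6+[135,140],.058)
P("boxcorn",np.array([[205,148],[420,203],[404,264],[190,206]])/6+[135,140],.046)
P("casecorn",np.array([[180,292],[396,343],[383,406],[166,358]])/6+[135,140],.046)
P("cradlecorn",np.array([[85,150],[215,88],[387,420],[252,488]])/8+[250,155],.008)
P("grey",np.array([[205,388],[350,327]])/8+[250,155],.043)
P("redS",np.array([[125,225],[268,165]])/8+[250,155],.043)
P("yelend",np.array([[253,440],[292,447]])/6+[135,140],.016)
P("mailA",np.array([[183,150],[122,383]])/6+[135,140],.016)
P("mailB",np.array([[482,203],[418,435]])/6+[135,140],.016)
P("vial top",np.array([[385,400]])/6+[325,140],.058)
P("vial base",np.array([[325,400]])/6+[325,140],.004)
E
```

```text
px brass [ 68 117  52] [ 19 123 120] [ 19 125 116]
brass [176. 183.] [543.6 305.9] [ 38.6 120.5] 78.3
red [193. 176.] [574.1 252.6] [58.1 32.2] 75.3
red [170. 170.] [595.2 325.7] [13.5 29.9] 77.1
blk [189. 200.] [501.8 265.7] [60.3 33.4] 76.9
blk [165. 194.] [519.4 339.3] [ 9.  31.1] 77.1
yel [181. 209.] [476.9 297. ] [18.8 28.2] 89.5
cradle [279. 190.] [532.7  -9.2] [56.7 56.7] 25.4
cradle [287. 206.] [480.6 -34.9] [33.6 57.9] 26.0
redsad [274. 179.] [561.4   4.7] [ 9.7 56.6] 26.2
binTop [[663.7, 349.5], [618.3, 161.4], [413.8, 207.9], [462.3, 396.0]]
tray [[654.0, -182.3], [652.9, -409.2], [439.8, -412.7], [434.6, -185.3]]
slidercorn [[604.4, 313.2], [596.2, 274.9], [481.0, 297.1], [486.3, 332.9]]
boxcorn [[610.4, 328.9], [580.7, 218.1], [549.2, 226.1], [580.3, 336.1]]
casecorn [[536.0, 340.4], [508.7, 229.9], [476.7, 236.2], [502.2, 346.8]]
cradlecorn [[585.6, 46.8], [610.0, -5.2], [477.1, -70.5], [450.9, -17.1]]
grey [[487.4, 2.5], [510.3, -53.2]]
redS [[550.4, 32.2], [573.1, -23.1]]
yelend [[461.9, 308.5], [458.0, 288.2]]
mailA [[615.3, 347.9], [492.3, 377.4]]
mailB [[585.4, 189.8], [463.6, 222.7]]
vial top [[473.5, -335.9]]
vial base [[477.6, -324.3]]
```

```bash
python3 - <<'E'
from h import *
f=load("scene0"); im=cv2.resize(f["img"],None,fx=1,fy=1)
S=6;x0,y0=265,135
c=cv2.resize(im[135:210,265:365],None,fx=S,fy=S,interpolation=cv2.INTER_CUBIC)
def box(cx,cy,yaw,l,w,z,col,c,x0,y0):
    a=np.radians(yaw);R=np.array([[np.cos(a),-np.sin(a)],[np.sin(a),np.cos(a)]])
    p=np.array([[l,w],[-l,w],[-l,-w],[l,-w]])/2@R.T+[cx,cy]
    q=(proj(f,np.c_[p,[z]*4]/1000)-[x0,y0])*S+S/2
    cv2.polylines(c,[q.astype(int)],True,col,1)
box(542.8,305,-11,122,36,58,(0,255,255),c,x0,y0)
box(580.1,277.3,-15,32,112,46,(255,255,255),c,x0,y0)
box(505.9,288.3,-13.5,36,112,46,(0,255,0),c,x0,y0)
box(539.5,278.7,-13,220,200,50,(255,0,255),c,x0,y0)
cv2.imwrite("pics/ov1.png",c)
x0,y0=80,180
c=cv2.resize(im[180:310,80:265],None,fx=4,fy=4,interpolation=cv2.INTER_CUBIC);S=4
box(545.3,-297.4,.8,220,230,15,(255,0,255),c,x0,y0)
box(530.6,-11,25.7,150,60,8,(0,255,255),c,x0,y0)
box(530.6,-11,25.7,80,60,43,(0,255,0),c,x0,y0)
box(475,-336,25.7,32,32,58,(0,0,255),c,x0,y0)
cv2.imwrite("pics/ov2.png",c)
E
```

```text
(no output)
```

View pics/ov1.png

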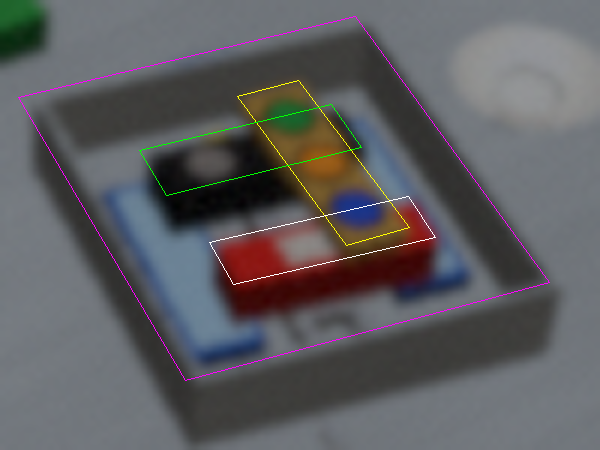

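View pics/ov2.png

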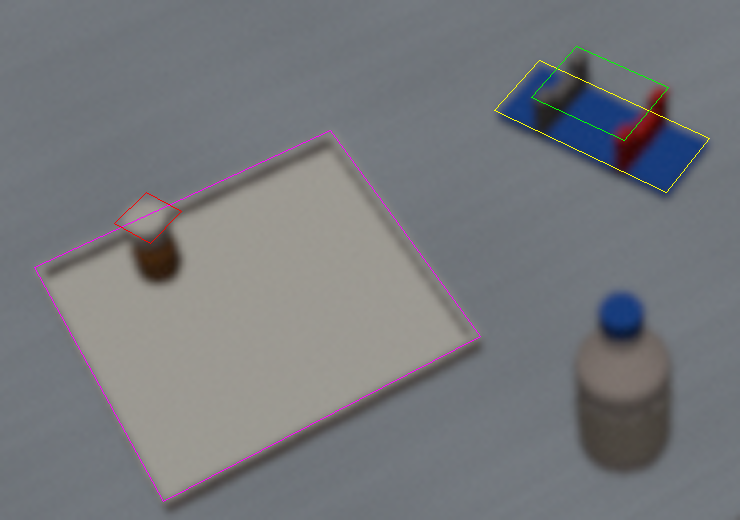

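Call:
play_rows(
  series=[
    [0.4,3.2,6,0,-0.09],
    [0.4,6.4,12,0,-0.18],
    [0.4,9,18,0,-0.27],
    [0.4,11,24,0,-0.36],
    [0.4,13,30,0,-0.45],
    [0.4,15,36,0,-0.54],
    [0.4,17,42,0,-0.6],
    [0.4,19,48,0,-0.612],
  ],
  newtons=40,
)

```text
t: 1.1
tcp_pos: [0.4494, -0.1282, 0.4038]
orientation: [[0.981, -0.192, 0.0], [-0.192, -0.981, 0.001], [0.0, -0.001, -1.0]]
contact_force: [0.6, -0.4, -0.4]
grip_width: 0.0596
```

Call:
play_rows(
  series=[
    [0.4,1.5,6,0,0],
    [0.4,3,12,0,0],
    [0.4,4.5,18,-2,0],
    [0.4,6,24,-4,0],
    [0.4,7.2,30,-6,0],
    [0.4,8.4,36,-8,0],
    [0.4,9.8,43.2,-10,0],
    [0.4,9.8,43.2,-11,0],
  ],
)

```text
t: 2.1
tcp_pos: [0.5464, 0.3082, 0.2927]
orientation: [[0.982, -0.187, -0.001], [-0.187, -0.982, 0.003], [-0.001, -0.003, -1.0]]
contact_force: [-0.7, 0.1, 0.4]
grip_width: 0.06
```

```bash
python3 - <<'E'
from h import *
from plant import ctrl
f=grab("top","1"); crop(f,110,110,250,240,5,"pics/t1c.png")
f=grab("scene","1"); crop(f,240,60,380,220,4,"pics/s1c.png")
print(np.round(ctrl.get_state()["tcp_pos"],4))
E
```

```text
[0.5459 0.3068 0.2913]
```

View pics/t1c.png

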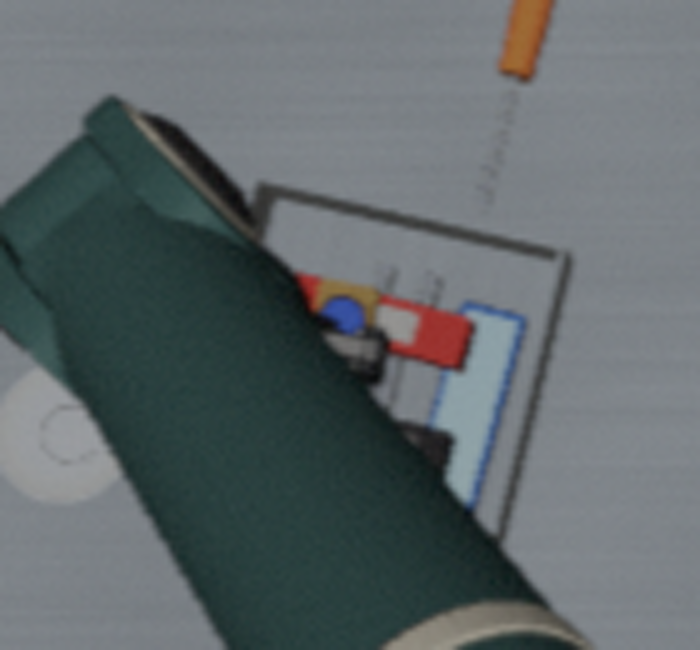

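View pics/s1c.png

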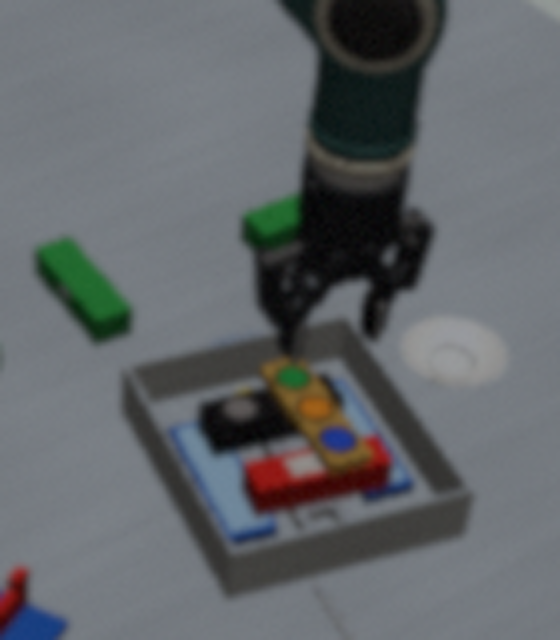

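```bash
python3 - <<'E'
from h import *
f=load("scene1")
a=np.radians(-10.8);y=np.array([np.sin(a),-np.cos(a)])
for e in(.165,.169,.173):
  for s in(-1,1):
    for w in (.030,.037):
      print(e,s,w,np.round((proj(f,[[.5462+s*w*y[0],.3075+s*w*y[1],.2920-e]])-[240,60])*4,0))
E
```

```text
0.165 -1 0.03 [[362. 329.]]
0.165 -1 0.037 [[371. 327.]]
0.165 1 0.03 [[292. 349.]]
0.165 1 0.037 [[284. 351.]]
0.169 -1 0.03 [[362. 333.]]
0.169 -1 0.037 [[370. 331.]]
0.169 1 0.03 [[292. 353.]]
0.169 1 0.037 [[283. 355.]]
0.173 -1 0.03 [[361. 337.]]
0.173 -1 0.037 [[369. 335.]]
0.173 1 0.03 [[291. 357.]]
0.173 1 0.037 [[283. 359.]]
```

Call:
play_rows(
  series=[
    [0.4,0.1,-0.3,-2,0],
    [0.4,0.1,-0.3,-5,0],
    [0.4,0.1,-0.3,-6.5,0],
    [0.4,0.1,-0.3,-7,0],
    [0.4,0.1,-0.3,-7,0],
  ],
)

```text
t: 2.82
tcp_pos: [0.5472, 0.3035, 0.2216]
orientation: [[0.982, -0.188, -0.003], [-0.188, -0.982, 0.001], [-0.004, -0.001, -1.0]]
contact_force: [-0.0, -0.2, -0.1]
grip_width: 0.0597
```

Call:
play_rows(
  series=[
    [0.4,0,0,-0.2,0],
    [-0.4,0,0,-0.2,0],
    [-0.4,0,0,-0.2,0],
    [-0.4,0,0,-0.2,0],
    [-0.4,0,0,-0.2,0],
    [-0.4,0,0,-0.2,0],
  ],
  newtons=40,
)

```text
t: 3.58
tcp_pos: [0.5475, 0.3037, 0.2204]
orientation: [[0.982, -0.188, -0.002], [-0.188, -0.982, 0.002], [-0.002, -0.002, -1.0]]
contact_force: [-0.7, -0.6, 6.2]
grip_width: 0.0346
```

Call:
play_rows(
  series=[
    [-0.5,0,0,1,0],
    [-0.5,0,0,3,0],
    [-0.5,0,0,6,0],
    [-0.5,0,0,9,0],
    [-0.5,0,0,10,0],
  ],
)

```text
t: 4.2
tcp_pos: [0.5479, 0.3041, 0.3234]
orientation: [[0.982, -0.188, 0.002], [-0.188, -0.982, 0.004], [0.001, -0.004, -1.0]]
contact_force: [-0.4, 0.4, -1.1]
grip_width: 0.035
```

```bash
python3 - <<'E'
from h import *
f=grab("scene","2"); crop(f,240,60,380,220,4,"pics/s2c.png")
E
```

```text
(no output)
```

View pics/s2c.png

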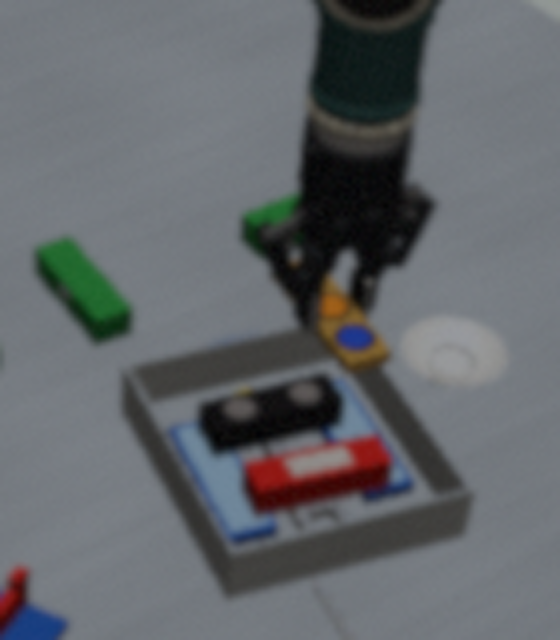

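Call:
play_rows(
  series=[
    [-0.5,0.4,-4,0,0.02],
    [-0.5,0.8,-10,0,0.05],
    [-0.5,1.2,-16,0,0.08],
    [-0.5,1.6,-22,0,0.11],
    [-0.5,2,-28,0,0.14],
    [-0.5,2.5,-34,0,0.17],
    [-0.5,3,-40,0,0.2],
    [-0.5,3.6,-46,0,0.202],
  ],
)

```text
t: 5.25
tcp_pos: [0.5834, -0.1579, 0.3226]
orientation: [[1.0, 0.013, -0.001], [0.013, -1.0, 0.005], [-0.001, -0.005, -1.0]]
contact_force: [0.7, 0.9, -1.3]
grip_width: 0.035
```

Call:
play_rows(
  series=[
    [-0.5,0.3,-5,0,0],
    [-0.5,0.3,-7,-2,0],
    [-0.5,0.3,-7,-6,0],
    [-0.5,0.3,-7,-10,0],
    [-0.5,0.3,-7,-12,0],
    [-0.5,0.3,-7,-12,0],
  ],
)

```text
t: 6.0
tcp_pos: [0.5858, -0.2268, 0.2007]
orientation: [[1.0, 0.014, -0.004], [0.014, -1.0, 0.007], [-0.004, -0.007, -1.0]]
contact_force: [-0.2, -0.4, -0.5]
grip_width: 0.0349
```

Call:
play_rows(
  series=[
    [-0.5,0.1,0,-1,0],
    [-0.5,0.1,0,-1.7,0],
    [-0.5,0.1,0,-1.9,0],
    [-0.5,0.1,0,-2.0,0],
    [-0.5,0.1,0,-2.0,0],
  ],
)

```text
t: 6.62
tcp_pos: [0.5869, -0.2269, 0.181]
orientation: [[1.0, 0.014, -0.004], [0.014, -1.0, 0.006], [-0.004, -0.006, -1.0]]
contact_force: [0.1, -0.8, -0.5]
grip_width: 0.0348
```

Call:
play_rows(
  series=[
    [-0.5,0,0,-0.1,0],
    [-0.5,0,0,-0.1,0],
  ],
)

```text
t: 6.88
tcp_pos: [0.5869, -0.227, 0.1801]
orientation: [[1.0, 0.014, -0.004], [0.014, -1.0, 0.006], [-0.003, -0.006, -1.0]]
contact_force: [0.5, 0.3, -0.9]
grip_width: 0.0347
```

Call:
play_rows(
  series=[
    [-0.5,0,0,-0.1,0],
    [-0.5,0,0,-0.15,0],
    [-0.5,0,0,-0.15,0],
  ],
)

```text
t: 7.25
tcp_pos: [0.5869, -0.227, 0.1786]
orientation: [[1.0, 0.014, -0.004], [0.014, -1.0, 0.006], [-0.003, -0.006, -1.0]]
contact_force: [0.4, -0.5, -0.6]
grip_width: 0.0349
```

Call:
play_rows(
  series=[
    [-0.5,0,0,-0.1,0],
    [-0.5,0,0,-0.1,0],
  ],
)

```text
t: 7.5
tcp_pos: [0.587, -0.227, 0.1785]
orientation: [[1.0, 0.014, -0.004], [0.014, -1.0, 0.006], [-0.004, -0.006, -1.0]]
contact_force: [-2.0, 1.3, 5.0]
grip_width: 0.0347
```

Call:
play_rows(
  series=[
    [0.15,0,0,0,0],
    [0.15,0,0,0,0],
    [0.15,0,0,0,0],
    [0.15,0,0,2,0],
    [0.15,0,0,6,0],
    [0.15,0,0,11,0],
    [0.15,0,0,13,0],
  ],
)

```text
t: 8.38
tcp_pos: [0.5879, -0.227, 0.3131]
orientation: [[1.0, 0.014, 0.002], [0.014, -1.0, 0.004], [0.002, -0.004, -1.0]]
contact_force: [0.4, 0.8, -0.2]
grip_width: 0.0489
```

```bash
python3 - <<'E'
from h import *
f=grab("top","3"); crop(f,135,140,235,235,6,"pics/t3b.png"); crop(f,325,120,420,230,6,"pics/t3t.png")
img=f["img"]; hsv=cv2.cvtColor(img,cv2.COLOR_BGR2HSV)
H,S,V=[hsv[...,i].astype(int) for i in range(3)]
def sub(m,x0,y0,x1,y1):
    k=np.zeros(m.shape,bool);k[y0:y1,x0:x1]=1;return m&k
def show(n,m,z):
    for c,r in rect(f,m,z)[:1]: print(n,c,np.round(r[0],1),np.round(r[1],1),round(r[2],1))
red=((H<6)|(H>172))&(S>120)
show("red",sub(red,160,160,210,186),.046)
show("blk",sub(V<50,160,185,203,210),.046)
E
```

```text
red [185. 174.] [581.4 278.5] [111.9  32.5] 74.1
blk [176. 197.] [511.4 304.5] [79.2 32.7] 76.5
```

View pics/t3b.png

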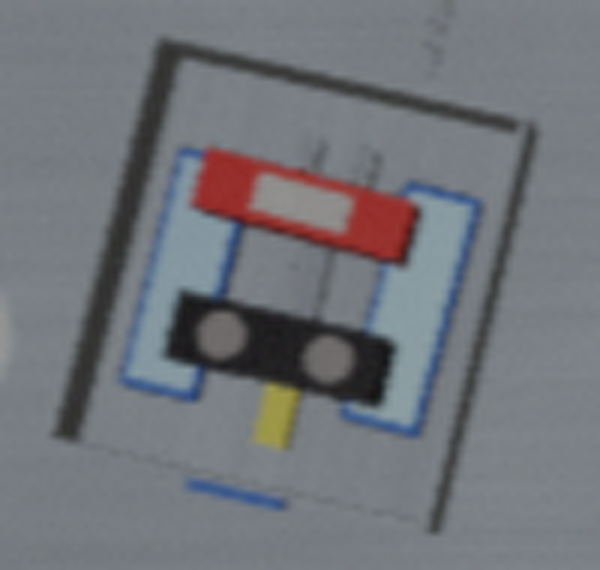

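View pics/t3t.png

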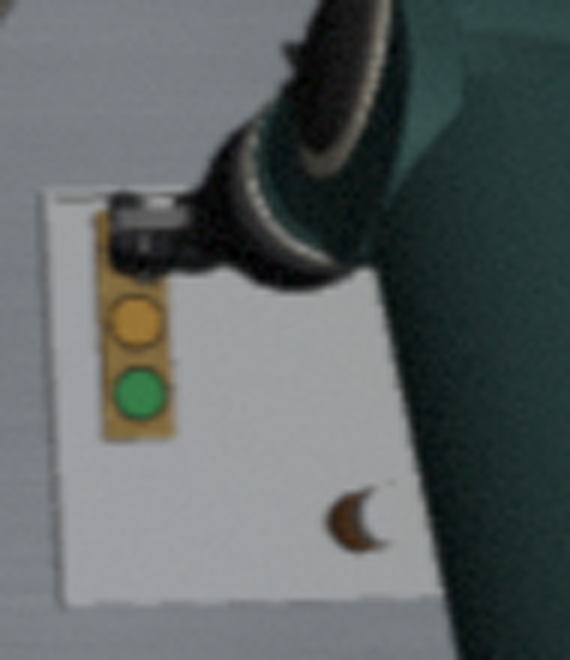

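Call:
play_rows(
  series=[
    [0.18,0,6,0,0.16],
    [0.18,0,12,0,0.32],
    [0.18,0,18,0,0.48],
    [0.18,0,24,0,0.64],
    [0.18,-0.2,30,0,0.8],
    [0.18,-0.4,36,0,0.96],
    [0.18,-0.6,42,0,1.12],
    [0.18,-0.7,48,0,1.286],
  ],
)

```text
t: 9.43
tcp_pos: [0.5807, 0.2543, 0.3137]
orientation: [[0.262, 0.965, -0.003], [0.965, -0.262, 0.004], [0.003, -0.004, -1.0]]
contact_force: [0.1, 0.3, -0.5]
grip_width: 0.0505
```

Call:
play_rows(
  series=[
    [0.18,-0.1,3,0,0.1],
    [0.18,-0.1,3.5,0,0.1],
    [0.18,-0.1,3.5,0,0.1],
  ],
)

```text
t: 9.8
tcp_pos: [0.5798, 0.2884, 0.3128]
orientation: [[0.166, 0.986, -0.004], [0.986, -0.166, 0.002], [0.001, -0.005, -1.0]]
contact_force: [0.0, -1.2, 0.8]
grip_width: 0.0503
```

Call:
play_rows(
  series=[
    [0.18,0.1,-1,0,-0.103],
    [0.18,0.1,-1,-3,-0.103],
    [0.18,0.1,-1,-6,-0.103],
    [0.18,0.1,-1,-9,-0.103],
    [0.18,0.1,-1,-11.5,-0.103],
    [0.18,0.1,-1,-11.8,-0.103],
    [0.18,0.1,-1,-11.8,-0.103],
  ],
)

```text
t: 10.68
tcp_pos: [0.5814, 0.2774, 0.1954]
orientation: [[0.269, 0.963, -0.004], [0.963, -0.269, 0.002], [0.001, -0.004, -1.0]]
contact_force: [-0.1, -0.5, -0.4]
grip_width: 0.0502
```

```bash
python3 - <<'E'
from h import *
f=grab("scene","4"); crop(f,240,60,380,220,4,"pics/s4c.png")
E
```

```text
(no output)
```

View pics/s4c.png

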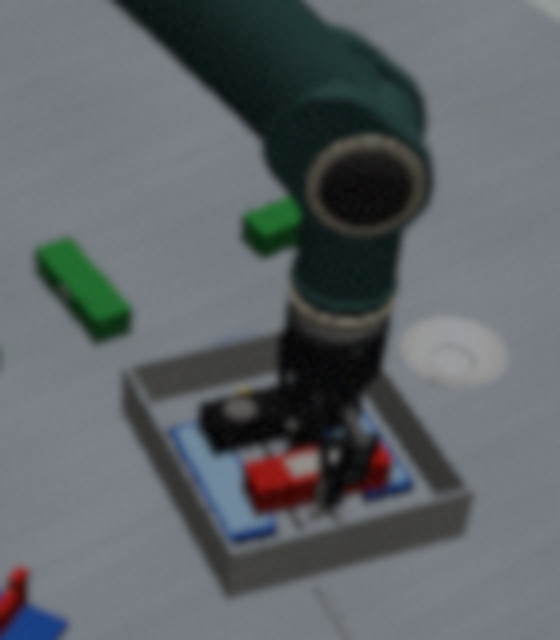

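Call:
play_rows(
  series=[
    [-0.5,0,0,0,0],
    [-0.5,0,0,0,0],
    [-0.5,0,0,0,0],
    [-0.5,0,0,0,0],
    [-0.5,0,0,0,0],
  ],
  newtons=40,
)

```text
t: 11.35
tcp_pos: [0.5821, 0.278, 0.1975]
orientation: [[0.268, 0.963, -0.0], [0.963, -0.268, 0.003], [0.003, -0.001, -1.0]]
contact_force: [-0.1, -0.8, 6.6]
grip_width: 0.031
```

Call:
play_rows(
  series=[
    [-0.5,0,0,1,0],
    [-0.5,0,0,4,0],
    [-0.5,0,0,8,0],
    [-0.5,0,0,11,0],
    [-0.5,0,0,12,0],
  ],
)

```text
t: 11.98
tcp_pos: [0.5823, 0.2784, 0.3198]
orientation: [[0.268, 0.963, 0.003], [0.963, -0.268, 0.004], [0.005, 0.001, -1.0]]
contact_force: [0.2, -0.5, -0.5]
grip_width: 0.0313
```

```bash
python3 - <<'E'
from h import *
f=grab("scene","5"); crop(f,240,60,380,220,4,"pics/s5c.png")
E
```

```text
(no output)
```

View pics/s5c.png

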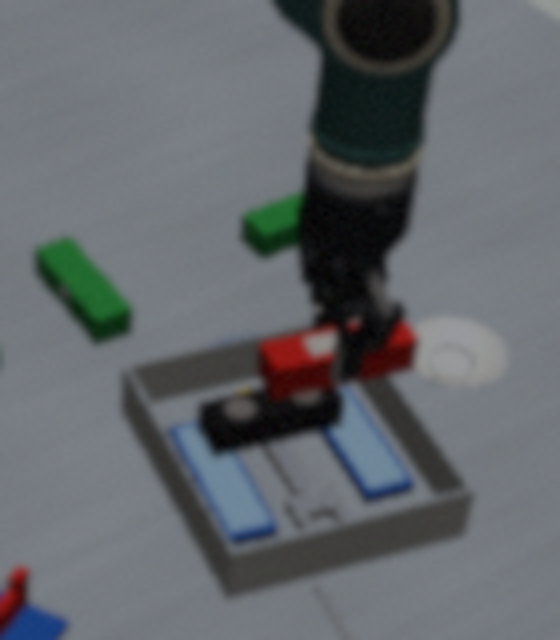

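Call:
play_rows(
  series=[
    [-0.5,0,-4,0,-0.1],
    [-0.5,0,-10,0,-0.26],
    [-0.5,0,-16,0,-0.42],
    [-0.5,0,-22,0,-0.58],
    [-0.5,0.1,-28,0,-0.74],
    [-0.5,0.2,-34,0,-0.9],
    [-0.5,0.3,-40,0,-1.06],
    [-0.5,0.4,-46,0,-1.2],
  ],
)

```text
t: 13.02
tcp_pos: [0.5856, -0.1836, 0.3185]
orientation: [[0.996, 0.094, 0.003], [0.094, -0.996, -0.0], [0.003, 0.001, -1.0]]
contact_force: [0.6, 0.0, -1.8]
grip_width: 0.031
```

Call:
play_rows(
  series=[
    [-0.5,0,-6,0,-0.05],
    [-0.5,0,-12,0,-0.08],
    [-0.5,0,-17,0,-0.08],
    [-0.5,0,-17.7,-1,-0.08],
    [-0.5,0,-17.7,-5,-0.08],
    [-0.5,0,-17.7,-9,-0.08],
    [-0.5,0,-17.7,-11.6,-0.08],
    [-0.5,0,-17.7,-12,-0.08],
  ],
)

```text
t: 14.02
tcp_pos: [0.5844, -0.3588, 0.1947]
orientation: [[1.0, 0.016, -0.003], [0.016, -1.0, 0.003], [-0.003, -0.003, -1.0]]
contact_force: [0.3, 0.5, -1.6]
grip_width: 0.0317
```

Call:
play_rows(
  series=[
    [-0.5,0,0,-0.6,0],
    [-0.5,0,0,-0.9,0],
    [-0.5,0,0,-1.1,0],
    [-0.5,0,0,-1.1,0],
  ],
)

```text
t: 14.52
tcp_pos: [0.5849, -0.3588, 0.1856]
orientation: [[1.0, 0.016, -0.002], [0.016, -1.0, 0.002], [-0.001, -0.002, -1.0]]
contact_force: [-1.3, 1.0, 3.2]
grip_width: 0.0312
```

Call:
play_rows(
  series=[
    [-0.5,0,0,-0.05,0],
    [0.12,0,0,0,0],
    [0.12,0,0,0,0],
    [0.12,0,0,0,0],
    [0.12,0,0,2,0],
    [0.12,0,0,6,0],
    [0.12,0,0,11,0],
    [0.12,0,0,12,0],
  ],
)

```text
t: 15.52
tcp_pos: [0.5862, -0.3593, 0.3115]
orientation: [[1.0, 0.016, 0.006], [0.016, -1.0, -0.002], [0.006, 0.002, -1.0]]
contact_force: [0.1, -0.4, -0.5]
grip_width: 0.0476
```

```bash
python3 - <<'E'
from h import *
f=grab("top","6"); crop(f,135,140,235,235,6,"pics/t6b.png")
img=f["img"]; hsv=cv2.cvtColor(img,cv2.COLOR_BGR2HSV)
H,S,V=[hsv[...,i].astype(int) for i in range(3)]
k=np.zeros(V.shape,bool);k[185:211,160:203]=1
m=((V<50)&k).astype(np.uint8)
m=cv2.morphologyEx(m,cv2.MORPH_CLOSE,np.ones((3,3)))
cs,_=cv2.findContours(m,cv2.RETR_EXTERNAL,cv2.CHAIN_APPROX_NONE)
p=np.vstack([c[:,0] for c in cs if len(c)>5])
print(cv2.minAreaRect((onz(f,p,.046)[:,:2]*1000).astype(np.float32)))
f=grab("scene","6"); crop(f,60,140,260,310,4,"pics/s6c.png")
E
```

```text
((507.5347900390625, 290.0924987792969), (110.2706298828125, 33.396427154541016), 76.43902587890625)
```

View pics/t6b.png

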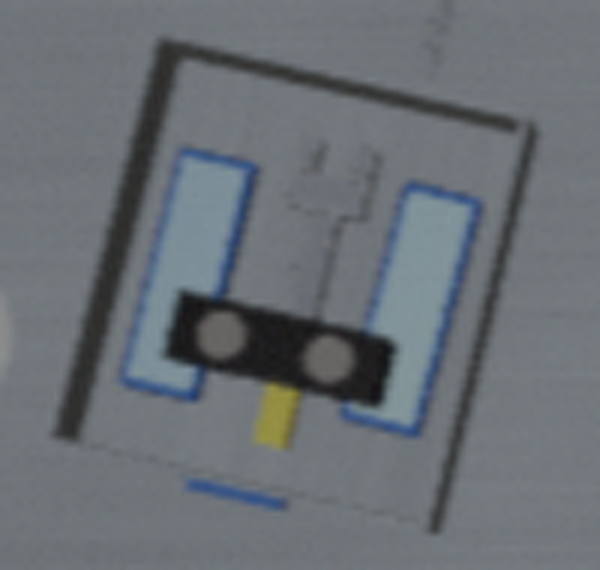

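View pics/s6c.png

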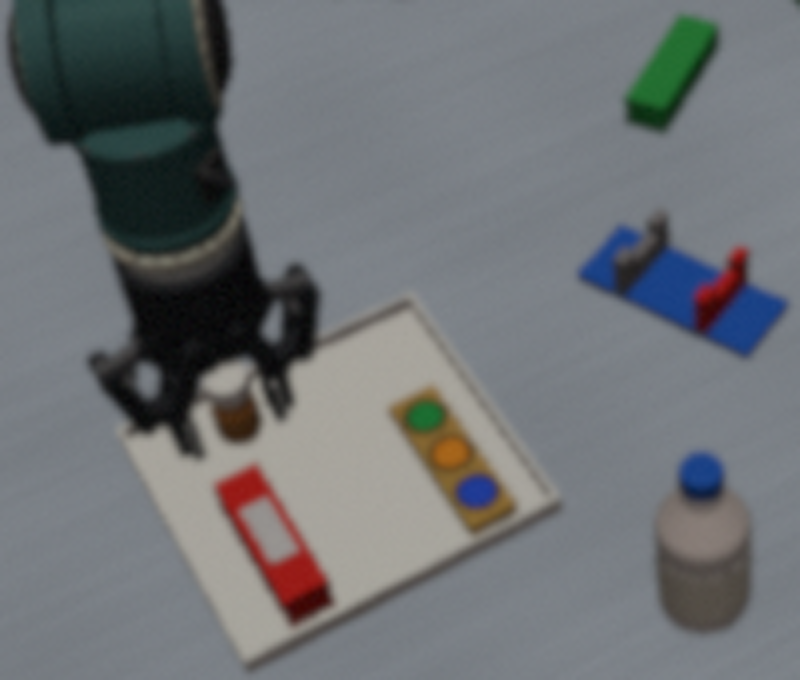

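Call:
play_rows(
  series=[
    [0.3,-0.5,5,0,0.12],
    [0.3,-1,11,0,0.28],
    [0.3,-2,17,0,0.44],
    [0.3,-3,23,0,0.6],
    [0.3,-4,29,0,0.76],
    [0.3,-5,35,0,0.92],
    [0.3,-6,41,0,1.08],
    [0.3,-7,47,0,1.24],
  ],
)

```text
t: 16.62
tcp_pos: [0.5142, 0.1124, 0.3074]
orientation: [[0.305, 0.952, -0.001], [0.952, -0.305, 0.002], [0.001, -0.002, -1.0]]
contact_force: [0.9, -0.0, 0.3]
grip_width: 0.0557
```

Call:
play_rows(
  series=[
    [0.3,-0.3,6,0,0.07],
    [0.3,-0.5,12,0,0.07],
    [0.3,-0.7,17,0,0.07],
    [0.3,-0.7,17.7,-1,0.07],
    [0.3,-0.7,17.7,-5,0.07],
    [0.3,-0.7,17.7,-9,0.07],
    [0.3,-0.7,17.7,-10,0.07],
    [0.3,-0.7,17.7,-10,0.07],
  ],
)

```text
t: 17.62
tcp_pos: [0.5072, 0.2888, 0.2068]
orientation: [[0.238, 0.971, -0.003], [0.971, -0.238, 0.001], [-0.0, -0.003, -1.0]]
contact_force: [0.9, 0.2, 1.2]
grip_width: 0.0553
```

Call:
play_rows(
  series=[
    [0.3,0,0,-0.8,0],
    [0.3,0,0,-1,0],
    [-0.4,0,0,-1,0],
    [-0.4,0,0,-1,0],
    [-0.4,0,0,-1,0],
    [-0.4,0,0,-1,0],
    [-0.4,0,0,-1,0],
  ],
)

```text
t: 18.5
tcp_pos: [0.5074, 0.289, 0.1974]
orientation: [[0.238, 0.971, -0.002], [0.971, -0.238, 0.001], [0.0, -0.002, -1.0]]
contact_force: [-0.8, -0.5, 5.3]
grip_width: 0.0353
```

Call:
play_rows(
  series=[
    [-0.5,0,0,1,0],
    [-0.5,0,0,4,0],
    [-0.5,0,0,8,0],
    [-0.5,0,0,11,0],
    [-0.5,0,0,12,0],
  ],
)

```text
t: 19.12
tcp_pos: [0.5076, 0.2893, 0.3193]
orientation: [[0.238, 0.971, 0.0], [0.971, -0.238, 0.002], [0.002, -0.0, -1.0]]
contact_force: [-0.4, -0.3, -2.7]
grip_width: 0.0353
```

```bash
python3 - <<'E'
from h import *
f=grab("scene","7"); crop(f,240,60,380,220,4,"pics/s7c.png")
E
```

```text
(no output)
```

View pics/s7c.png

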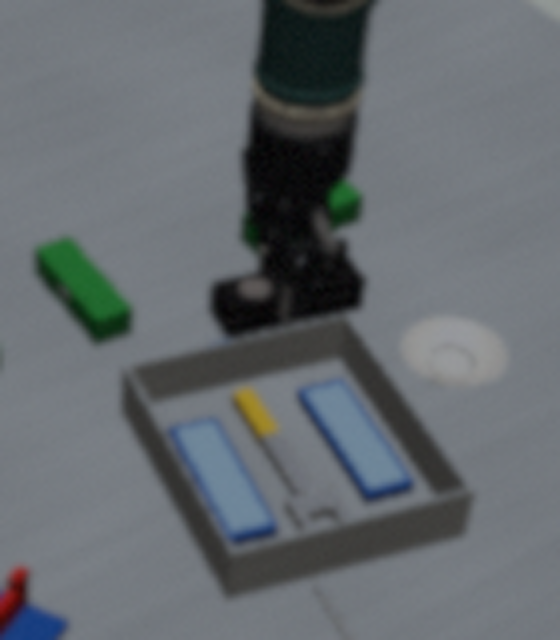

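Call:
play_rows(
  series=[
    [-0.5,0.5,-4,0,-0.1],
    [-0.5,1.3,-10,0,-0.26],
    [-0.5,2.1,-16,0,-0.42],
    [-0.5,3,-22,0,-0.58],
    [-0.5,4,-28,0,-0.74],
    [-0.5,5,-34,0,-0.9],
    [-0.5,6,-40,0,-1.06],
    [-0.5,7,-46,0,-1.22],
  ],
)

```text
t: 20.18
tcp_pos: [0.5771, -0.1728, 0.3179]
orientation: [[0.995, 0.105, -0.0], [0.105, -0.995, 0.001], [-0.0, -0.001, -1.0]]
contact_force: [0.6, 0.7, -2.8]
grip_width: 0.0352
```

Call:
play_rows(
  series=[
    [-0.5,0.4,-6,0,-0.05],
    [-0.5,0.9,-11,0,-0.09],
    [-0.5,0.9,-12.1,0,-0.09],
    [-0.5,0.9,-12.1,-3,-0.09],
    [-0.5,0.9,-12.1,-7,-0.09],
    [-0.5,0.9,-12.1,-11,-0.09],
    [-0.5,0.9,-12.1,-12,-0.09],
    [-0.5,0.9,-12.1,-12.3,-0.09],
  ],
)

```text
t: 21.18
tcp_pos: [0.5863, -0.2931, 0.1945]
orientation: [[1.0, 0.016, -0.001], [0.016, -1.0, 0.002], [-0.001, -0.002, -1.0]]
contact_force: [-0.2, 0.3, -0.8]
grip_width: 0.0352
```

Call:
play_rows(
  series=[
    [-0.5,0,0,-0.5,0],
    [-0.5,0,0,-0.8,0],
    [-0.5,0,0,-0.95,0],
    [-0.5,0,0,-0.95,0],
  ],
)

```text
t: 21.68
tcp_pos: [0.5865, -0.2932, 0.1855]
orientation: [[1.0, 0.016, -0.0], [0.016, -1.0, 0.001], [-0.0, -0.001, -1.0]]
contact_force: [-0.6, -0.2, 0.2]
grip_width: 0.0354
```

Call:
play_rows(
  series=[
    [-0.5,0,0,-0.08,0],
    [-0.5,0,0,-0.12,0],
    [-0.5,0,0,-0.12,0],
  ],
)

```text
t: 22.05
tcp_pos: [0.5865, -0.2932, 0.1855]
orientation: [[1.0, 0.016, -0.0], [0.016, -1.0, 0.001], [-0.0, -0.001, -1.0]]
contact_force: [-3.1, 0.2, 6.2]
grip_width: 0.0354
```

Call:
play_rows(
  series=[
    [0.13,0,0,0,0],
    [0.13,0,0,0,0],
    [0.13,0,0,0,0],
    [0.13,0,0,2,0],
    [0.13,0,0,6,0],
    [0.13,0,0,11,0],
    [0.13,0,0,13,0],
  ],
)

```text
t: 22.92
tcp_pos: [0.5874, -0.2934, 0.3204]
orientation: [[1.0, 0.016, 0.006], [0.016, -1.0, -0.002], [0.006, 0.002, -1.0]]
contact_force: [0.2, -0.6, 0.4]
grip_width: 0.0481
```

```bash
python3 - <<'E'
from h import *
f=grab("top","8"); crop(f,135,140,235,235,8,"pics/t8b.png")
f=grab("scene","8"); crop(f,60,140,260,310,4,"pics/s8c.png")
E
```

```text
(no output)
```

View pics/t8b.png

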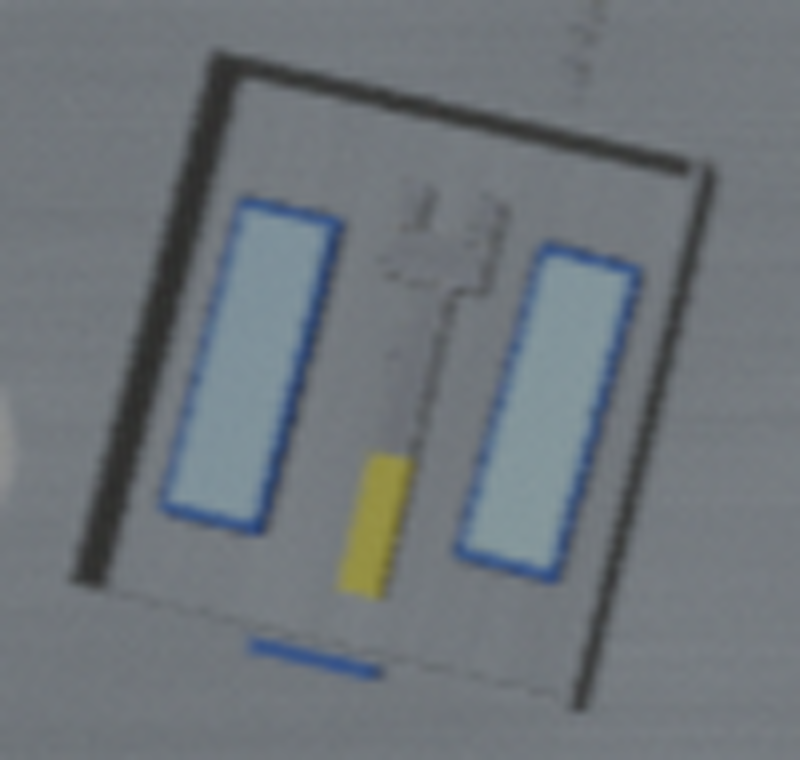

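View pics/s8c.png

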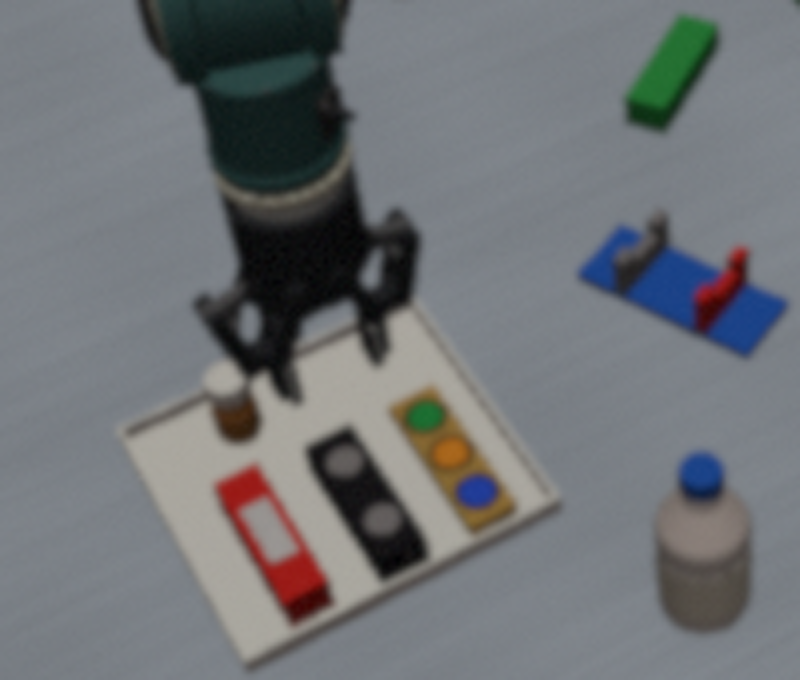

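```bash
python3 - <<'E'
from h import *
f=load("top8"); 
hsv=cv2.cvtColor(f["img"],cv2.COLOR_BGR2HSV);H,S,V=[hsv[...,i].astype(int) for i in range(3)]
m=(H>22)&(H<36)&(S>70)&(V>70); k=np.zeros(m.shape,bool);k[190:222,170:192]=1
for c,r in rect(f,m&k,.016)[:1]: print(c,r)
g=lambda L:np.round(onz(f,np.array(L)/8+[135,140]-0.4375,.016)[:,:2]*1000,1)
print("yel",g([[368,453],[414,456],[385,600],[338,590]]).tolist())
print("jaw right side: shoulder, shaft-edge bottom/top, prong tip",g([[485,295],[452,295],[413,450],[510,205],[383,262],[412,180]]).tolist())
print("mailer inner",g([[343,218],[262,532],[540,245],[458,553]]).tolist())
E
```

```text
[182. 205.] ((487.20159912109375, 295.1672668457031), (17.403581619262695, 54.4592170715332), 78.1855697631836)
yel [[515.5, 298.7], [514.2, 280.7], [457.9, 291.3], [461.9, 309.7]]
jaw right side: shoulder, shaft-edge bottom/top, prong tip [[577.7, 253.4], [577.9, 266.4], [516.6, 281.1], [613.7, 243.9], [591.3, 293.9], [624.1, 282.8]]
mailer inner [[609.1, 309.9], [484.9, 339.7], [597.5, 231.9], [475.9, 263.0]]
```

Call:
play_rows(
  series=[
    [-0.25,-0.4,5,0,-0.03],
    [-0.25,-1,11,0,-0.06],
    [-0.25,-1.6,17,0,-0.09],
    [-0.25,-2.2,23,0,-0.12],
    [-0.25,-2.8,29,0,-0.15],
    [-0.25,-3.4,35,0,-0.18],
    [-0.25,-4,41,0,-0.21],
    [-0.25,-4.5,47,0,-0.229],
  ],
)

```text
t: 24.02
tcp_pos: [0.5413, 0.1781, 0.3176]
orientation: [[0.977, -0.213, 0.002], [-0.213, -0.977, -0.004], [0.003, 0.003, -1.0]]
contact_force: [0.5, -0.6, 0.1]
grip_width: 0.0321
```

Call:
play_rows(
  series=[
    [-0.25,-0.1,6,0,0],
    [-0.25,-0.2,10,0,0],
    [-0.25,-0.3,10.7,0,0],
    [-0.25,-0.3,10.7,-3,0],
    [-0.25,-0.3,10.7,-7,0],
    [-0.25,-0.3,10.7,-10,0],
    [-0.25,-0.3,10.7,-11,0],
    [-0.25,-0.3,10.7,-11,0],
  ],
)

```text
t: 25.02
tcp_pos: [0.5382, 0.2843, 0.207]
orientation: [[0.977, -0.213, 0.001], [-0.213, -0.977, -0.005], [0.002, 0.005, -1.0]]
contact_force: [0.2, -0.1, -0.1]
grip_width: 0.0319
```

Small check of finger position before going lower.

```bash
python3 - <<'E'
from h import *
f=grab("scene","9"); crop(f,260,90,370,220,5,"pics/s9c.png")
E
```

```text
(no output)
```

View pics/s9c.png

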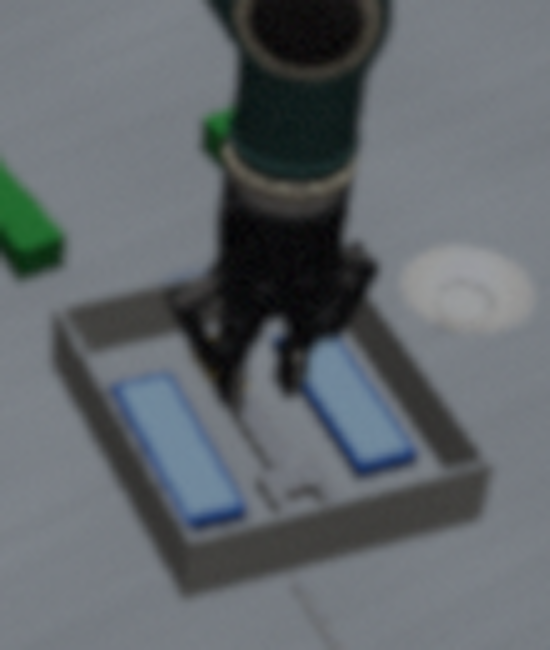

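Call:
play_rows(
  series=[
    [-0.25,0,0,-1,0],
    [-0.25,0,0,-2,0],
    [-0.25,0,0,-2.5,0],
    [-0.25,0,0,-2.7,0],
    [-0.25,0,0,-2.7,0],
  ],
)

```text
t: 25.7
tcp_pos: [0.5385, 0.2848, 0.1809]
orientation: [[0.977, -0.213, 0.002], [-0.213, -0.977, -0.004], [0.003, 0.003, -1.0]]
contact_force: [0.5, -0.8, -0.1]
grip_width: 0.0323
```

Call:
play_rows(
  series=[
    [-0.25,0,0,-0.25,0],
    [-0.25,0,0,-0.25,0],
    [-0.8,0,0,-0.25,0],
    [-0.8,0,0,-0.25,0],
    [-0.8,0,0,-0.25,0],
    [-0.8,0,0,-0.25,0],
    [-0.8,0,0,-0.25,0],
  ],
  newtons=60,
)

```text
t: 26.58
tcp_pos: [0.5387, 0.2849, 0.1787]
orientation: [[0.977, -0.213, 0.003], [-0.213, -0.977, -0.004], [0.003, 0.003, -1.0]]
contact_force: [-0.9, -0.4, 5.7]
grip_width: 0.0139
```

Call:
play_rows(
  series=[
    [-0.9,0,0,1,0],
    [-0.9,0,0,3,0],
    [-0.9,0,0,7,0],
    [-0.9,0,0,11,0],
    [-0.9,0,0,13,0],
    [-0.9,0,0,13,0],
  ],
)

```text
t: 27.32
tcp_pos: [0.539, 0.285, 0.3104]
orientation: [[0.977, -0.213, 0.006], [-0.213, -0.977, -0.002], [0.006, 0.001, -1.0]]
contact_force: [-0.7, 0.6, -2.5]
grip_width: 0.0139
```

```bash
python3 - <<'E'
from h import *
f=grab("scene","10"); crop(f,260,60,370,210,5,"pics/s10c.png")
f=grab("top","10"); crop(f,135,120,235,235,6,"pics/t10c.png")
E
```

```text
(no output)
```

View pics/s10c.png

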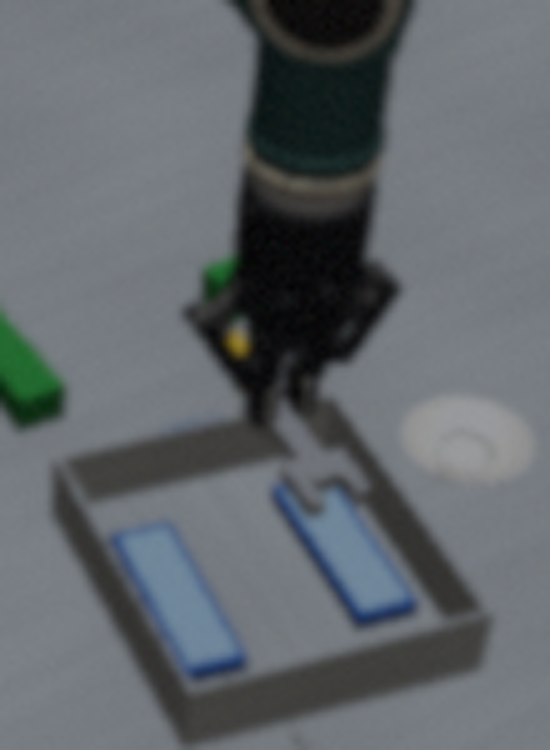

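View pics/t10c.png

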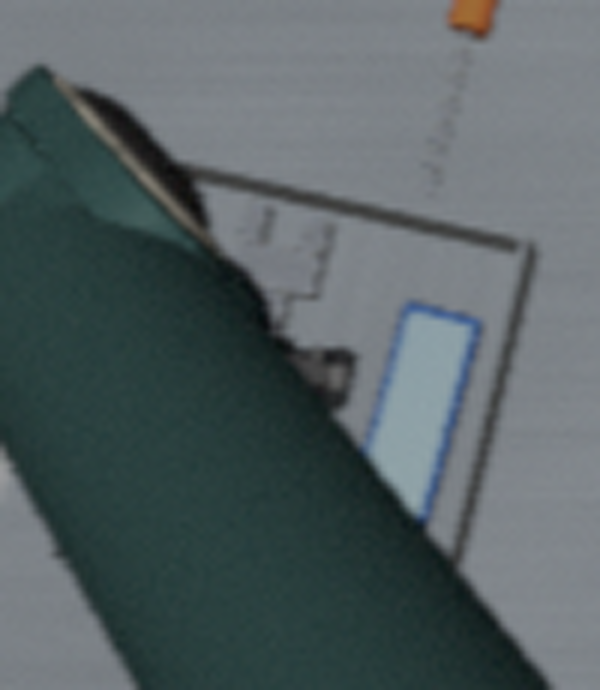

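```bash
python3 - <<'E'
from h import *
f=load("scene10")
a=np.radians(-12.3);X=np.array([np.cos(a),np.sin(a),0]);Y=np.array([-np.sin(a),np.cos(a),0]);Z=np.array([0,0,1])
o=np.array([.539,.2845,.1357])
for n,p in dict(tail=(-.080,0,.012),tailbot=(-.08,-.008,0),yellowfront=(-.025,0,.012),tipL=(.083,.02,.0),tipR=(.083,-.02,.0),shR=(.045,-.02,.012)).items():
    print(n,np.round((proj(f,o+p[0]*X+p[1]*Y+p[2]*Z)+[1.2,0]-[260,60])*5,0))
f=load("top10")
for n,p in dict(tipL=(.083,.02,.012),tipR=(.083,-.02,.012),shR=(.045,-.02,.012)).items():
    print("top",n,np.round((proj(f,o+p[0]*X+p[1]*Y+p[2]*Z)-[135,120])*6,0))
E
```

```text
tail [[224. 325.]]
tailbot [[211. 343.]]
yellowfront [[263. 379.]]
tipL [[374. 500.]]
tipR [[312. 516.]]
shR [[285. 459.]]
top tipL [[244. 197.]]
top tipR [[327. 214.]]
top shR [[309. 292.]]
```

Call:
play_rows(
  series=[
    [-0.9,0,-4,0,0.08],
    [-0.9,0,-9,0,0.2],
    [-0.9,-0.2,-14,0,0.32],
    [-0.9,-0.4,-19,0,0.44],
    [-0.9,-0.5,-24,0,0.56],
    [-0.9,-0.6,-28,-1,0.66],
    [-0.9,-0.6,-29.5,-4,0.663],
    [-0.9,-0.6,-29.5,-5,0.663],
  ],
)

```text
t: 28.42
tcp_pos: [0.5309, -0.0123, 0.2546]
orientation: [[0.903, 0.43, -0.002], [0.43, -0.903, -0.003], [-0.004, 0.002, -1.0]]
contact_force: [0.4, 0.0, -2.5]
grip_width: 0.0143
```

```bash
python3 - <<'E'
from h import *
from plant import ctrl
f=grab("scene","11"); crop(f,180,130,290,240,5,"pics/s11c.png")
f=grab("top","11"); crop(f,230,130,330,240,6,"pics/t11c.png")
s=ctrl.get_state();print(np.round(s["tcp_pos"],4),np.degrees(np.arctan2(s["orientation"][1][0],s["orientation"][0][0])))
E
```

```text
[ 0.5315 -0.0097  0.2558] 25.71686093729629
```

View pics/s11c.png

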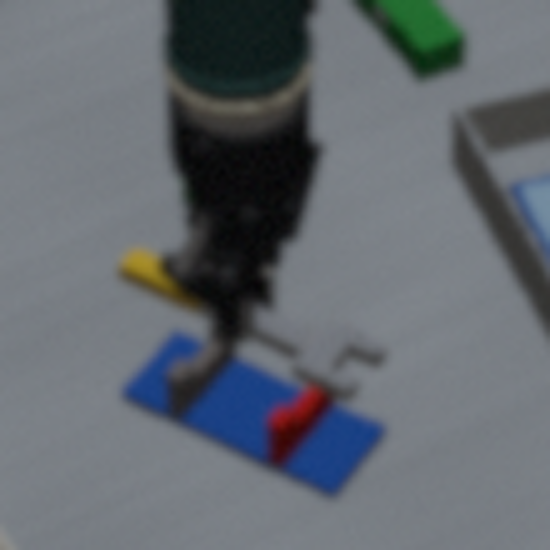

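View pics/t11c.png

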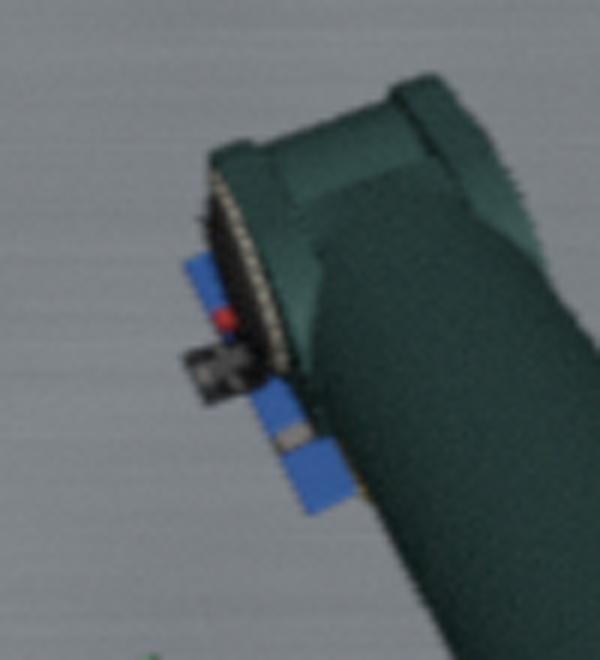

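```bash
python3 - <<'E'
from h import *
f=load("scene11")
a=np.radians(25.7);X=np.array([np.cos(a),np.sin(a),0]);Y=np.array([-np.sin(a),np.cos(a),0]);Z=np.array([0,0,1])
for ox in (0,-.003):
  o=np.array([.5312,-.0100,.081])+ox*X
  for n,p in dict(tailL=(-.080,.008,.012),tailR=(-.08,-.008,0.012),tipL=(.083,.02,.0),tipR=(.083,-.02,.0),shR=(.045,-.02,.012),shR0=(.045,-.02,.0)).items():
    print(n,np.round((proj(f,o+p[0]*X+p[1]*Y+p[2]*Z)+[1.2,0]-[180,130])*5,0))
# cradle features
c=np.array([.5306,-.011,0])
for n,p in dict(b1=(.075,.03,.008),b2=(.075,-.03,.008),b3=(-.075,-.03,.008),b4=(-.075,.03,.008),rL=(.04,.03,.043),rR=(.04,-.03,.043),gL=(-.03,.03,.043),gR=(-.03,-.03,.043)).items():
    print(n,np.round((proj(f,c+p[0]*X+p[1]*Y+p[2]*Z)+[1.2,0]-[180,130])*5,0))
E
```

```text
tailL [[145. 243.]]
tailR [[129. 260.]]
tipL [[398. 352.]]
tipR [[361. 397.]]
shR [[303. 356.]]
shR0 [[303. 371.]]
tailL [[141. 241.]]
tailR [[125. 258.]]
tipL [[394. 350.]]
tipR [[357. 395.]]
shR [[298. 354.]]
shR0 [[298. 369.]]
b1 [[391. 421.]]
b2 [[337. 488.]]
b3 [[122. 386.]]
b4 [[178. 324.]]
rL [[340. 357.]]
rR [[285. 424.]]
gL [[239. 312.]]
gR [[182. 376.]]
```

```bash
python3 - <<'E'
from h import *
f=load("scene11"); crop(f,200,175,262,232,12,"pics/s11z.png")
a=np.radians(25.7);X=np.array([np.cos(a),np.sin(a),0]);Y=np.array([-np.sin(a),np.cos(a),0]);Z=np.array([0,0,1])
o=np.array([.5312,-.0100,.081])
im=cv2.imread("pics/s11z.png")
for p in [(.083,.02,0),(.083,-.02,0),(.045,-.02,0),(.045,-.02,.012),(.045,-.008,.012),(.045,.02,.012),(.083,.02,.012),(.083,-.02,.012)]:
    q=(proj(f,o+p[0]*X+p[1]*Y+p[2]*Z)[0]+[0.8,1.4]-[200,175]+.5)*12
    cv2.circle(im,tuple(q.astype(int)),3,(0,255,0),-1)
cv2.imwrite("pics/s11z.png",im)
E
```

```text
(no output)
```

View pics/s11z.png

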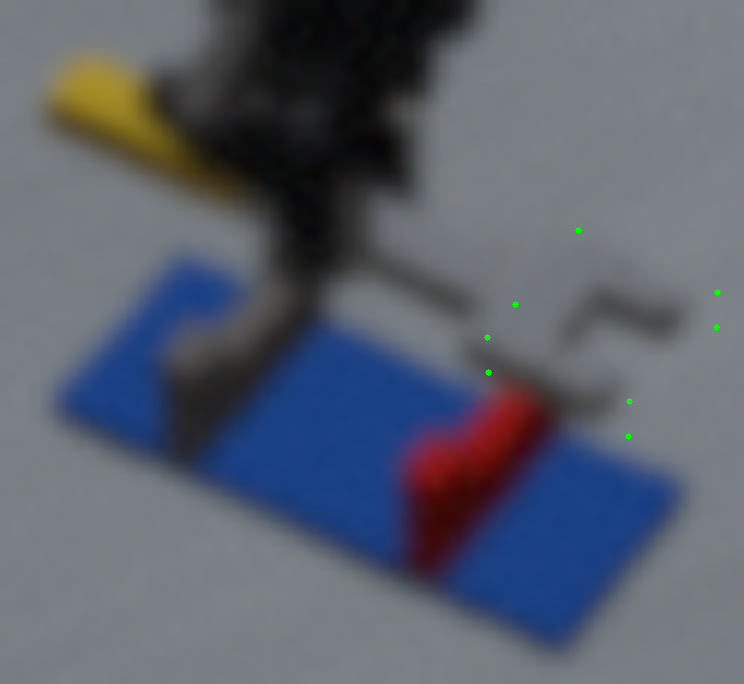

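Call:
play_rows(
  series=[
    [-0.9,0.4,0.2,0,0],
    [-0.9,0.4,0.2,-1.5,0],
    [-0.9,0.4,0.2,-3,0],
    [-0.9,0.4,0.2,-3.8,0],
    [-0.9,0.4,0.2,-4.2,0],
    [-0.9,0.4,0.2,-4.2,0],
  ],
)

```text
t: 29.28
tcp_pos: [0.5354, -0.0077, 0.2135]
orientation: [[0.901, 0.434, -0.001], [0.434, -0.901, -0.002], [-0.002, 0.001, -1.0]]
contact_force: [-0.1, -0.1, -1.6]
grip_width: 0.0139
```

```bash
python3 - <<'E'
from h import *
f=grab("scene","12"); crop(f,200,175,262,232,12,"pics/s12z.png")
E
```

```text
(no output)
```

View pics/s12z.png

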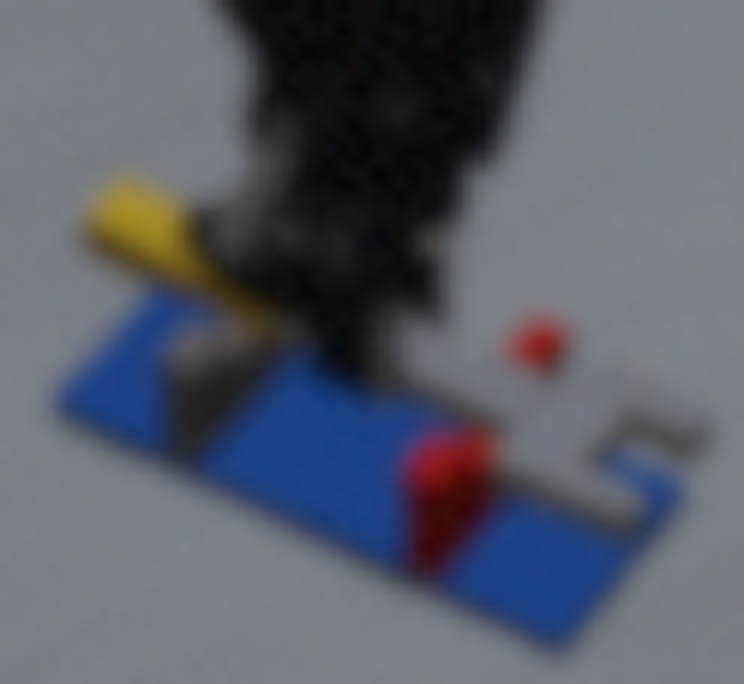

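Call:
play_rows(
  series=[
    [-0.9,0.2,0.1,0,0],
    [-0.9,0.2,0.1,-0.3,0],
    [-0.9,0.2,0.1,-0.6,0],
    [-0.9,0.2,0.1,-0.6,0],
  ],
)

```text
t: 29.82
tcp_pos: [0.5374, -0.0067, 0.2076]
orientation: [[0.901, 0.434, -0.001], [0.434, -0.901, -0.002], [-0.002, 0.001, -1.0]]
contact_force: [0.3, 0.4, -1.4]
grip_width: 0.0142
```

Call:
play_rows(
  series=[
    [-0.9,0,0,-0.1,0],
    [-0.9,0,0,-0.1,0],
  ],
)

```text
t: 30.08
tcp_pos: [0.5374, -0.0067, 0.2065]
orientation: [[0.901, 0.434, -0.001], [0.434, -0.901, -0.002], [-0.002, 0.001, -1.0]]
contact_force: [-0.3, -0.5, -2.1]
grip_width: 0.0142
```

Call:
play_rows(
  series=[
    [-0.9,0,0,-0.1,0],
    [-0.9,0,0,-0.1,0],
  ],
)

```text
t: 30.32
tcp_pos: [0.5374, -0.0067, 0.2057]
orientation: [[0.901, 0.434, -0.001], [0.434, -0.901, -0.002], [-0.002, 0.001, -1.0]]
contact_force: [-0.8, 0.0, 0.8]
grip_width: 0.0141
```

Call:
play_rows(
  series=[
    [-0.9,0,0,-0.1,0],
    [-0.9,0,0,-0.1,0],
  ],
)

```text
t: 30.58
tcp_pos: [0.5374, -0.0066, 0.2056]
orientation: [[0.901, 0.434, -0.001], [0.434, -0.901, -0.003], [-0.002, 0.002, -1.0]]
contact_force: [-3.2, -0.4, 9.7]
grip_width: 0.0143
```

Call:
play_rows(
  series=[
    [-0.2,0,0,0.05,0],
    [-0.2,0,0,0.05,0],
    [-0.2,0,0,0.05,0],
    [-0.2,0,0,0.05,0],
    [-0.2,0,0,2,0],
    [-0.2,0,0,7,0],
    [-0.2,0,0,13,0],
    [-0.2,0,0,18,0],
  ],
)

```text
t: 31.58
tcp_pos: [0.5373, -0.0063, 0.3893]
orientation: [[0.901, 0.434, 0.002], [0.434, -0.901, -0.003], [0.0, 0.003, -1.0]]
contact_force: [0.7, -0.5, 0.2]
grip_width: 0.034
```

Call:
play_rows(
  series=[
    [-0.2,-2,-6,0,0],
    [-0.2,-4,-12,0,0],
    [-0.2,-6,-18,0,0],
    [-0.2,-8,-24,0,0],
    [-0.2,-10,-30,0,0],
    [-0.2,-12,-36,0,0],
    [-0.2,-14,-42,0,0],
    [-0.2,-16,-48,0,0],
  ],
)

```text
t: 32.58
tcp_pos: [0.3783, -0.4823, 0.391]
orientation: [[0.901, 0.435, 0.003], [0.435, -0.901, -0.004], [0.001, 0.005, -1.0]]
contact_force: [0.8, -0.1, -0.4]
grip_width: 0.0341
```

```bash
python3 - <<'E'
from h import *
f=grab("scene","13"); crop(f,200,175,262,232,10,"pics/s13z.png"); 
g=grab("top","13"); crop(g,250,150,310,225,8,"pics/t13z.png")
E
```

```text
(no output)
```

View pics/s13z.png

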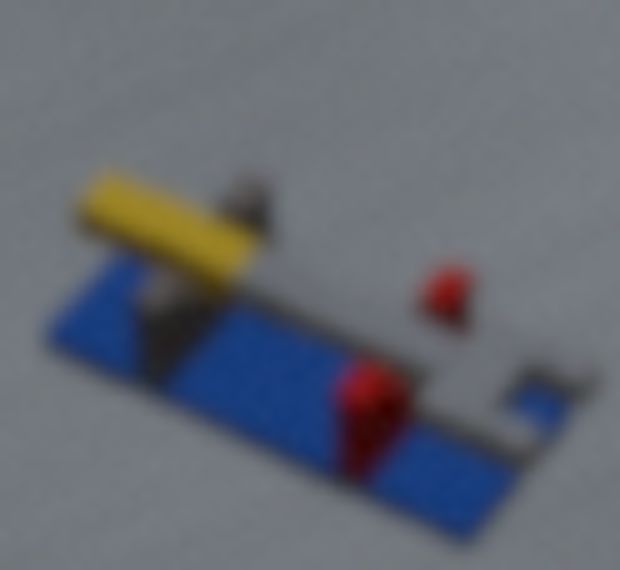

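View pics/t13z.png

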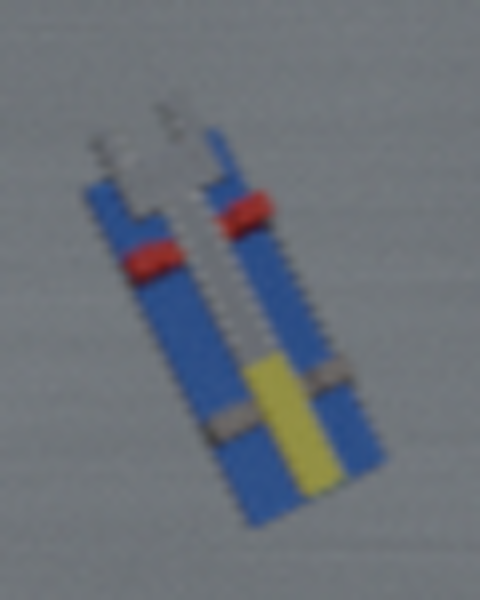

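View pics/scene13.png

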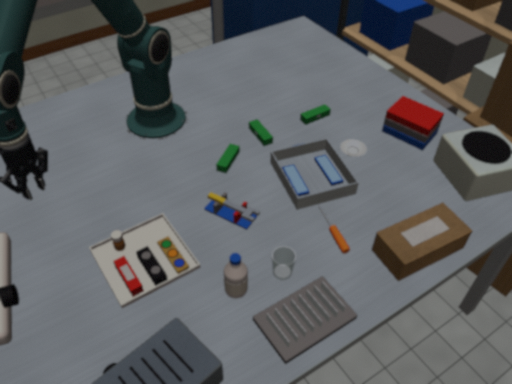

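View pics/top13.png

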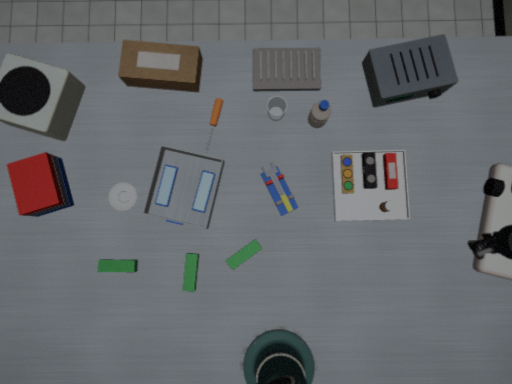

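```bash
python3 - <<'E'
from h import *
f=load("top13"); hsv=cv2.cvtColor(f["img"],cv2.COLOR_BGR2HSV);H,S,V=[hsv[...,i].astype(int) for i in range(3)]
m=(H>22)&(H<36)&(S>70)&(V>70); k=np.zeros(m.shape,bool);k[185:225,270:305]=1
c=np.array([530.6,-11]);a=np.radians(25.7);R=np.array([[np.cos(a),np.sin(a)],[-np.sin(a),np.cos(a)]])
for q,r in rect(f,m&k,.043)[:1]: print(r, "cradle frame yellow centre",R@(np.array(r[0])-c),"-> origin x",(R@(np.array(r[0])-c))[0]+52.5)
E
```

```text
((489.94464111328125, -30.06108856201172), (53.173866271972656, 16.436044692993164), 25.531906127929688) cradle frame yellow centre [-44.8996239    0.45505681] -> origin x 7.6003760965307094
```

Call:
play_rows(
  series=[
    [-0.25,2,6,0,0],
    [-0.25,4,12,0,0],
    [-0.25,6,18,0,0],
    [-0.25,8,24,0,0],
    [-0.25,10,30,0,0],
    [-0.25,12,36,0,0],
    [-0.25,14,42,0,0],
    [-0.25,15.9,47.5,0,0],
  ],
)

```text
t: 33.67
tcp_pos: [0.5331, -0.0106, 0.3917]
orientation: [[0.905, 0.424, 0.002], [0.424, -0.905, -0.008], [-0.001, 0.008, -1.0]]
contact_force: [1.2, -1.0, -0.0]
grip_width: 0.0317
```

Call:
play_rows(
  series=[
    [-0.25,0.4,0.4,0,0.01],
    [-0.25,0.4,0.4,-4,0.01],
    [-0.25,0.4,0.4,-9,0.01],
    [-0.25,0.4,0.4,-13,0.01],
    [-0.25,0.4,0.4,-15,0.01],
    [-0.25,0.4,0.4,-16,0.01],
    [-0.25,0.4,0.4,-16,0.01],
  ],
)

```text
t: 34.55
tcp_pos: [0.5371, -0.007, 0.232]
orientation: [[0.901, 0.433, 0.002], [0.433, -0.901, -0.008], [-0.001, 0.008, -1.0]]
contact_force: [-0.0, 0.6, 0.5]
grip_width: 0.032
```

Call:
play_rows(
  series=[
    [-0.25,0,0.03,-1.2,0],
    [-0.25,0,0.03,-2.3,0],
    [-0.25,0,0.03,-2.55,0],
    [-0.25,0,0.03,-2.55,0],
    [-0.8,0,0.03,-2.55,0],
    [-0.8,0,0.03,-2.55,0],
    [-0.8,0,0.03,-2.55,0],
    [-0.8,0,0.03,-2.55,0],
  ],
  newtons=60,
)

```text
t: 35.55
tcp_pos: [0.5373, -0.0065, 0.2069]
orientation: [[0.901, 0.433, 0.003], [0.433, -0.901, -0.008], [-0.001, 0.008, -1.0]]
contact_force: [-1.4, 0.6, 5.7]
grip_width: 0.014
```

Call:
play_rows(
  series=[
    [-0.8,0,0,0,0],
    [-0.8,0,0,0.3,0],
    [-0.8,0,0,0.5,0],
    [-0.8,-0.3,-0.15,0.5,0],
    [-0.8,-0.55,-0.26,0.5,0],
    [-0.8,-0.55,-0.26,0.5,0],
  ],
)

```text
t: 36.3
tcp_pos: [0.5314, -0.0093, 0.2118]
orientation: [[0.901, 0.433, 0.002], [0.433, -0.901, -0.008], [-0.001, 0.008, -1.0]]
contact_force: [0.3, 0.5, -1.8]
grip_width: 0.0138
```

Call:
play_rows(
  series=[
    [-0.8,0,0,-0.25,0],
    [-0.8,0,0,-0.45,0],
    [-0.8,0,0,-0.5,0],
    [-0.8,0,0,-0.5,0],
  ],
)

```text
t: 36.8
tcp_pos: [0.5314, -0.0093, 0.207]
orientation: [[0.901, 0.433, 0.002], [0.433, -0.901, -0.008], [-0.001, 0.008, -1.0]]
contact_force: [-1.2, -0.2, 2.6]
grip_width: 0.0141
```

Call:
play_rows(
  series=[
    [-0.8,0,0,-0.05,0],
    [-0.2,0,0,0,0],
    [-0.2,0,0,0,0],
    [-0.2,0,0,0,0],
    [-0.2,0,0,2,0],
    [-0.2,0,0,7,0],
    [-0.2,0,0,13,0],
    [-0.2,0,0,18,0],
  ],
)

```text
t: 37.8
tcp_pos: [0.5314, -0.0092, 0.3892]
orientation: [[0.901, 0.433, 0.004], [0.433, -0.901, -0.008], [-0.0, 0.009, -1.0]]
contact_force: [0.9, -0.7, -0.8]
grip_width: 0.034
```

Call:
play_rows(
  series=[
    [-0.2,-2,-6,0,0],
    [-0.2,-4,-12,0,0],
    [-0.2,-6,-18,0,0],
    [-0.2,-8,-24,0,0],
    [-0.2,-10,-30,0,0],
    [-0.2,-12,-36,0,0],
    [-0.2,-14,-42,0,0],
    [-0.2,-15,-45,0,0],
  ],
)

```text
t: 38.8
tcp_pos: [0.3792, -0.4625, 0.3889]
orientation: [[0.903, 0.429, 0.003], [0.429, -0.903, -0.009], [-0.001, 0.009, -1.0]]
contact_force: [0.4, 1.0, -0.3]
grip_width: 0.0343
```

Call:
play_rows(
  series=[
    [-0.2,0,0,0,0],
    [-0.2,0,0,0,0],
  ],
)

```text
t: 39.05
tcp_pos: [0.3794, -0.4619, 0.3885]
orientation: [[0.903, 0.43, 0.003], [0.43, -0.903, -0.008], [-0.001, 0.008, -1.0]]
contact_force: [0.4, -0.4, -0.1]
grip_width: 0.0344
```

```bash
python3 - <<'E'
from h import *
f=grab("scene","14"); crop(f,200,175,262,232,10,"pics/s14z.png"); 
g=grab("top","14"); crop(g,250,150,420,230,4,"pics/t14z.png")
f=g; hsv=cv2.cvtColor(f["img"],cv2.COLOR_BGR2HSV);H,S,V=[hsv[...,i].astype(int) for i in range(3)]
m=(H>22)&(H<36)&(S>70)&(V>70); k=np.zeros(m.shape,bool);k[185:225,270:305]=1
c=np.array([530.6,-11]);a=np.radians(25.7);R=np.array([[np.cos(a),np.sin(a)],[-np.sin(a),np.cos(a)]])
for q,r in rect(f,m&k,.043)[:1]: print(r, (R@(np.array(r[0])-c))[0]+52.5)
E
```

```text
((484.69439697265625, -33.3001823425293), (54.45458221435547, 17.79674530029297), 25.43376922607422) 1.4648393013301089
```

View pics/s14z.png

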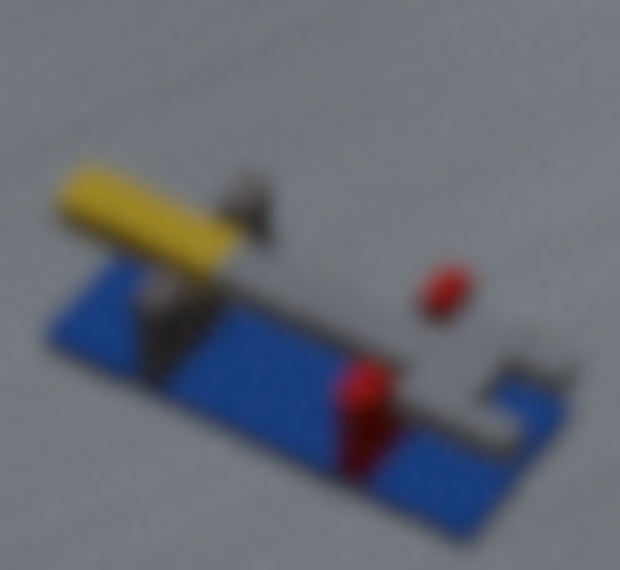

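View pics/t14z.png

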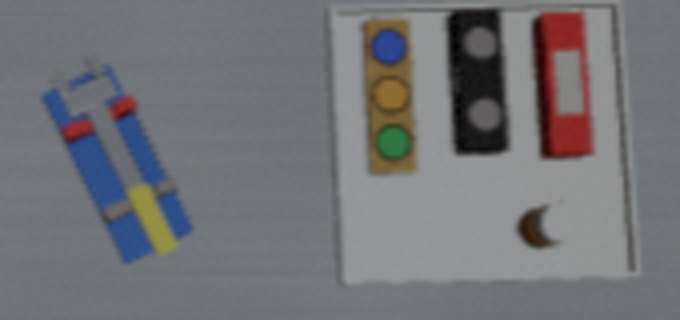

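```bash
python3 - <<'E'
from plant import ctrl
print(ctrl.close_job())
E
```

```text
the job is handed in; nothing more can be done
None
```

The job is handed in, at about 39 s of the 72 s allowed. The filter slider, slide box and lens case lie side by side in the tray, flat and the same way up. The spanner rests in both cradle notches, with its jaw just past the red saddle.

- **Placing:** I took the items off in the order slider, box, case, then the spanner. I lowered each until I felt light contact (under 10 N) before opening the fingers.
- **Last checks:** The final pictures show the three items clear of each other and of the vial, which stands where it was. Both mailers are still in the bin. Nothing else on the table looks moved, and the arm is clear of everything.
- **Cameras disagreed:** The two views differed by a few millimetres on where the spanner sat along the cradle. I followed the scene view first, which left it about 7.6 mm too far towards the red end. I picked it up again and moved it back about 6.5 mm.
- **Final spanner position:** The top camera now puts the spanner's origin about 1.5 mm from the cradle's centre along its length. It is lined up to within about 0.3°.

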